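# Third slot of the deck controller's gate

## Robot

A 6-joint arm with a two-finger parallel gripper is mounted at the origin on the work surface. World frame = base frame: x ahead of the robot, y to its left, z up, the work surface at z = 0. Lengths are in mm, angles in rad, forces in N, time in s.
With the tool pointing down it reaches from about 275 to 750 mm from the base axis. Payload 10.2 kg.
Tool frame: the origin (TCP) lies midway between the tips of the shut fingers; the grasp point (between the pads) lies 19 mm behind it; z points along the fingers, x is the direction in which the jaws open and shut, and the axes are right-handed (so a half turn about z gives the same grasp; the last joint's range is limited). The gripper opens to 88 mm and grips with 3 to 60 N. Pads are 18 mm wide; open, the fingers measure 123 mm over their backs; the gripper's body (75 mm by 187 mm) begins 45 mm behind the grasp point.
Start: joints at [1.003, 0.313, 1.498, -0, 1.331, -0.223], TCP at [177.467, 494.102, 238.72] pointing down, gripper open.
Joint ranges: [-2.94, 2.94], [-0.97, 2.17], [0.19, 2.56], [-1.23, 4.37], [0.02, 3.11], [-2.88, 2.88]. Speed limits (rad/s): [2.39, 2.39, 3.01, 3.14, 3.14, 3.14].

## Interface

Orientations are given as [roll, pitch, yaw] about the fixed x, y, z axes, in that order (R = Rz(yaw) Ry(pitch) Rx(roll)).
In Python, from cell import manip gives the robot as it stands.
- The arm moves only by the tool arm_command, never from a script. Its argument "moves" is a list of rows, each a list of 3 entries, a list of its own where there are three numbers: the opening, from -1 (shut) to 1 (fully open), then the shift along the world's x, y, z in mm, then the turn about the world's z in degrees. A call has 1 to 20 rows; each row shifts and turns the commanded pose from where the row before left it; what a row does not reach is not made up. A row lasts 1/12 s, in which the tool goes at most 41.7 mm and 7.16 degrees, less where a joint would pass 70% of its speed; a pose out of reach is approached as far as the arm can. A call is refused whole if a number of a shift passes 41.7 or a number of a turn 7.16, either way. A call with a gripper value outside its range is refused whole. The fingers move at their own pace and stop on an object; "newtons" is the grip in N (left out, the last holds). Time passes only in rows, so rows that do not move let the fingers close. It gives the time, the measured TCP pose, the force and the opening at its end, in the units of the state.
- manip.get_obs(): the state, without advancing time (a new reading comes with each control period).
- manip.camera(name): name is "scene" or "top"; returns (picture, depth): 480x640x3 uint8, red, green, blue; 480x640 float32, mm along the optical axis (not along the pixel's ray), 0 where there is no reading.
- manip.calibration(name): a dict with "mtx" (3x3 intrinsics, pixels), "view" (4x4, takes a point from world to camera coordinates). Camera axes: x right, y up, looking along -z (the intrinsics and any distortion apply to the point x, -y, -z); pixel columns grow to the right and rows downward; lengths in mm; the calibration is good to about 2 mm. A picture is of the moment at which its call begins. calibration takes no time and is no camera call.
- manip.job_done(): hands the job in, once; it reports no verdict.
The state is a dict: "time_s": time; "qpos": joint angles; "joint_vel": joint speeds; "joint_torque": joint torques, N m; "tool_pos": TCP position; "tcp_rot": TCP orientation; "contact_force": force on the tool from outside, world axes, zero at the start; "wrist_torque": the same for the moment, N m; "opening": finger opening in mm.
Only numpy, scipy, OpenCV 4.12 (cv2) and the standard library are available. Lean on these libraries where they do the work, as an engineer would, in place of code of your own. Each camera call takes 0.05 s, during which the arm holds its last target. There are 200 camera calls.

## Task

Put the controller's gated lever into its third slot: bring it into the crossbar of the H-shaped gate, across to the right, then push it forward (away from the robot) until it is fully home in the right-hand forward slot. Only push it, gently, with the fingertips or the outside of the fingers: do not grip it; leave the tape cassette, mug, card case and screwdriver where they lie, and finish with the hand clear.

Things in the scene. Friction and masses are not known exactly. Their poses are not given: they have to be found in the camera images.
- console: Grey desk-top tape-deck controller, fixed: 200 mm deep (its x), 310 mm wide (its y from -110 to +200), top 62 mm above the desk, jog wheel (to 80 mm) on its left. Origin on the desk below the centre of the H gate; x forward (away from the robot, along the slots), y left (along the crossbar), z up; may stand turned by up to 20 degrees.
- gate (a point): Centre of the H gate on top of its aluminium plate (100 x 92 mm, 70 mm above the desk), console axes. Two slots along x, 62 mm long, 19 mm left and right of centre, joined half-way by a crossbar along y. All are 14 mm wide, the lever's rod 9 mm: play 2.5 mm each way (5 mm at the knob). Corners rounded; the webs between the slots stop the rod.
- slot3 (a point): Forward end of the third slot (right, forward), on the plate, 27 mm forward and 19 mm right of the gate's centre. First slot: left, forward; second: left, back (towards the robot); fourth: right, back. The lever can cross from left to right only near the middle of its fore-and-aft travel.
- knob (a point): Centre of the lever's black cylindrical knob (28 mm diameter, 50 mm tall), 140 mm up the lever from its pivot, which lies 4 mm above the desk below the gate's centre. Axes lean with the lever, z along it. Upright, knob centre 144 mm and top 169 mm above the desk. In console axes: x = 0.14 sin(stick), y = -0.14 cos(stick) sin(cross), z = 0.004 + 0.14 cos(stick) cos(cross) m.
- cross (a joint): Sideways lean of the lever in rad: 0 upright, negative to the left, positive to the right; about -0.30 in the left slots, +0.30 in the right slots, end stops at +-0.335. Stays where it is left (about 2 N at the knob moves it). Starts in the left-hand slots.
- stick (a joint): Fore-and-aft lean of the lever in rad: 0 in the crossbar (play there +-0.04), positive forward away from the robot, negative back; end stops at +-0.36, +0.36 being fully home in a forward slot. Starts anywhere along the left-hand slots. Stays where it is left (about 2 N at the knob moves it).
- cassette: Loose bystander: black tape cassette lying flat on the desk right of the controller, 103 x 187 x 25 mm; origin at the centre of its underside.
- mug: Loose bystander: white mug left of the controller, 82 mm across, 92 mm tall; origin at the centre of its underside.
- cardcase: Loose bystander: white memory-card case lying on the controller's top near its front edge, left of the gate, 40 x 55 x 14 mm; origin at the centre of its underside.
- driver: Loose bystander: screwdriver, 170 mm long, lying on the desk beyond the controller; origin at the middle of its length, on the underside, its x along the tool.

How it is judged (in metres and radians):
On the way:
1. the lever has gone through the crossbar to the right-hand side, not yet forward (value of joint cross above 0.2 rad and value of joint stick between -0.2 and 0.2 rad), for 0.05 s.
At the end, for the whole second after the job is handed in: The lever rests in the third (right-hand, forward) slot, leaning right by more than 0.22 rad and forward by more than 0.31 of 0.36 rad, at rest; cassette, mug, card case and screwdriver within 20 mm of where they began (value of joint stick above 0.31 rad and value of joint cross above 0.22 rad and velocity of joint stick between -0.05 and 0.05 rad/s and distance of each of cassette, mug, cardcase, driver from where it was at the start of the episode below 0.02 m); the robot touches nothing.
It fails at once if the lever is gripped or forced: fingers press on it with more than 30 N (contact force between stick and the fingers above 30 N).
It fails at once if the cassette, mug, card case or screwdriver is pushed away, lifted or carried (distance of any of cassette, mug, cardcase, driver from where it was at the start of the episode above 0.03 m).
It also fails if it takes over 51 s, if anything falls off the work surface, if the arm or the gripper's body presses on something with over 40 N, if the wrist force passes 120 N, or if a joint passes its speed limit or range.

## Working session

There is one attempt and no reset: what is moved stays moved. The work goes in short steps, Python scripts to look and compute and a tool call to move; the robot and the scene stay as the last step left them, time stands still between calls to the robot, and variables do not carry over. Pictures are saved under pics/ and viewed, about 8 in all and at most 12, crops included, and the job is handed in when it is done.

Besides the shell and the picture viewer there is one more tool, called after "Call:" as a command line: name --argument value ..., lists and objects as JSON in quotes. arm_command: Moves the arm, as the interface text tells. Its arguments: {"type":"object","properties":{"moves":{"type":"array","items":{"type":"array"}},"newtons":{"type":"number"}},"required":["moves"]}

```bash
mkdir -p pics
cat > h.py <<'E'
import numpy as np, cv2
from cell import manip
def snap(n,f):
    p,d=manip.camera(n); cv2.imwrite('pics/'+f+'.png',p[:,:,::-1]); np.save('pics/'+f+'.npy',d); return p,d
def pt(n,u,v,depth):
    c=manip.calibration(n);K=np.array(c['mtx']);V=np.array(c['view'])
    r=np.linalg.inv(K)@[u,v,1]*depth
    return (np.linalg.inv(V)@[r[0],-r[1],-r[2],1])[:3]
def plane(n,u,v,z):
    a=pt(n,u,v,0.);b=pt(n,u,v,1000.);return a+(b-a)*(z-a[2])/(b[2]-a[2])
E
python3 - <<'E'
from h import *
for n in('top','scene'):
    snap(n,n+'0'); print(manip.calibration(n))
o=manip.get_obs();print(o['time_s'],o['tool_pos'],o['tcp_rot'],o['opening'])
E
```

```text
{'mtx': array([[480.09228434,   0.        , 320.013708  ],
       [  0.        , 480.09228434, 232.73563456],
       [  0.        ,   0.        ,   1.        ]]), 'view': array([[-2.05909380e-02, -9.99741118e-01,  9.68037479e-03,
         6.73948394e+01],
       [ 9.83588669e-01, -1.85204483e-02,  1.79472349e-01,
        -5.83578756e+02],
       [-1.79246602e-01,  1.32170110e-02,  9.83715389e-01,
        -9.92133947e+02],
       [ 0.00000000e+00,  0.00000000e+00,  0.00000000e+00,
         1.00000000e+00]])}
{'mtx': array([[595.30333151,   0.        , 322.69848568],
       [  0.        , 595.30333151, 244.74172553],
       [  0.        ,   0.        ,   1.        ]]), 'view': array([[ 2.10666803e-01,  9.77518330e-01,  8.79843354e-03,
        -1.99189130e+02],
       [-7.19302124e-01,  1.48910663e-01,  6.78549975e-01,
         3.55551908e+02],
       [ 6.61984858e-01, -1.49276686e-01,  7.34501545e-01,
        -1.86033885e+03],
       [ 0.00000000e+00,  0.00000000e+00,  0.00000000e+00,
         1.00000000e+00]])}
0.1 [177.34574883 493.92432038 238.2255508 ] [-3.14134720e+00  1.09607605e-03  1.22604039e+00] 88.21128527345448
```

View pics/top0.png

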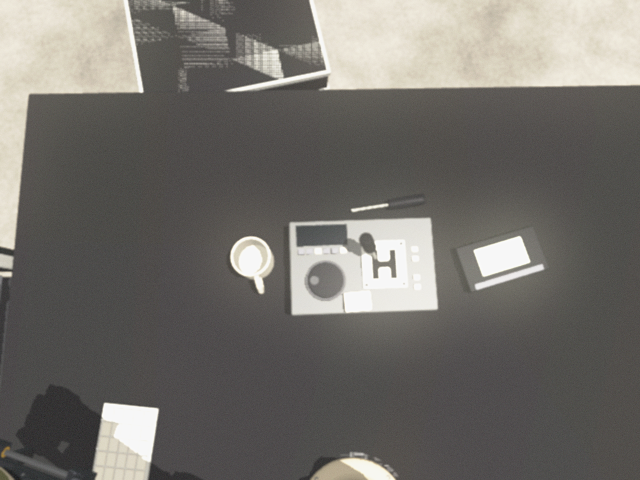

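View pics/scene0.png

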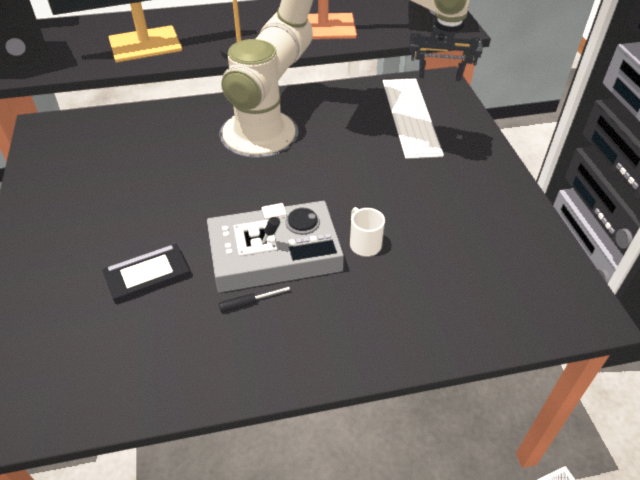

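The top view shows the gate plate around (385,264) and the knob at (367,242), so the lever is left and forward. The card case is at (357,301) and the wheel at (325,281). Next I measure the console's heading, the gate and the knob.

Run:
```python
from h import *
im=cv2.imread('pics/top0.png'); d=np.load('pics/top0.npy')
g=im.max(2)
m=(g>110).astype(np.uint8); m[:, :280]=0; m[:,445:]=0; m[:212]=0; m[325:]=0
m=cv2.morphologyEx(m,cv2.MORPH_CLOSE,np.ones((9,9)))
c=max(cv2.findContours(m,0,2)[0],key=cv2.contourArea)
P=np.array([plane('top',*q,62)[:2] for q in c[:,0].astype(float)],np.float32)
r=cv2.minAreaRect(P); print('console',r)
W=np.array(cv2.boxPoints(r));print(W)
# H holes: dark pixels within plate
h=(g<90).astype(np.uint8); h[:247]=0;h[286:]=0;h[:,371:]*=1;h[:,:368]=0;h[:,402:]=0
n,l,s,ce=cv2.connectedComponentsWithStats(h)
for i in range(1,n): print('hole',s[i],ce[i],plane('top',*ce[i],70))
k=(g<90).astype(np.uint8); k[:228]=0;k[262:]=0;k[:,:355]=0;k[:,382:]=0
n,l,s,ce=cv2.connectedComponentsWithStats(k)
for i in range(1,n): print('knob',s[i],ce[i])
for v in range(230,262,3): print(v,[int(pt('top',u,v,float(d[v,u]))[2]) for u in range(354,384,3)])
cv2.imwrite('pics/c0.png',cv2.resize(im[210:325,285:445],None,fx=5,fy=5,interpolation=cv2.INTER_CUBIC))
```

```text
console ((507.1346435546875, -38.89796447753906), (335.7616882324219, 237.6857147216797), 86.15956115722656)
[[ 377.3143  -198.44196]
 [ 614.4663  -214.3617 ]
 [ 636.95496  120.64603]
 [ 399.80298  136.56577]]
230 [59, 61, 59, 63, 61, 57, 59, 63, 62, 61]
233 [61, 56, 59, 152, 151, 152, 59, 60, 60, 61]
236 [58, 62, 150, 152, 158, 152, 156, 59, 59, 61]
239 [61, 61, 151, 152, 157, 158, 156, 61, 62, 61]
242 [63, 64, 153, 157, 156, 159, 153, 132, 67, 69]
245 [60, 62, 61, 153, 155, 151, 146, 131, 69, 66]
248 [59, 63, 59, 122, 139, 139, 136, 124, 67, 70]
251 [60, 61, 61, 71, 114, 125, 126, 63, 70, 69]
254 [58, 62, 60, 68, 70, 70, 84, 78, 72, 67]
257 [58, 61, 64, 68, 70, 68, 59, 66, 66, 68]
260 [61, 64, 62, 69, 69, 70, 59, 60, 62, 70]
```

View pics/c0.png

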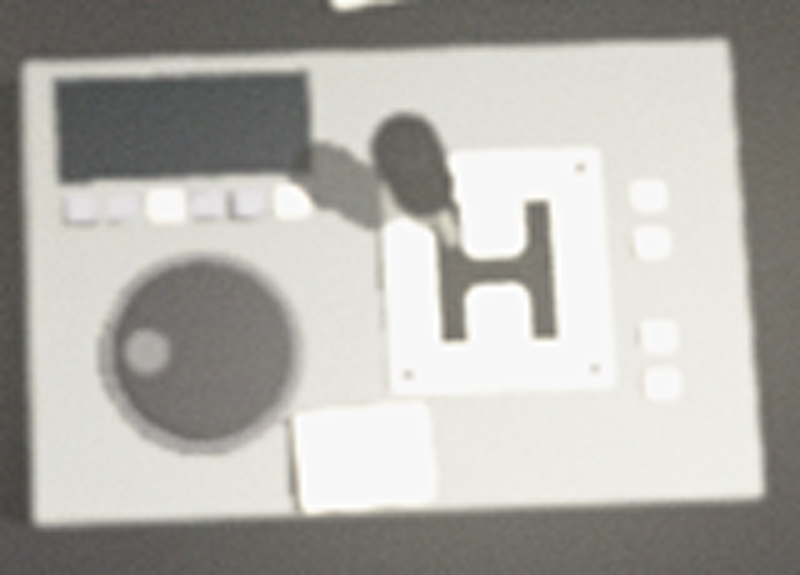

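The crop (5x, offset 285,210) shows the right slot running from (539,200) to (544,338). The crossbar centre is (497,269), and the plate corners are (600,148), (612,388) and (390,395). The knob's top face is near (405,142).

Run:
```python
from h import *
f=lambda u,v,z:plane('top',285+u/5,210+v/5,z)
P={k:f(*v)for k,v in dict(rt=(539,200,70),rb=(544,338,70),lb=(453,338,70),c=(497,269,70),tr=(600,148,70),br=(612,388,70),bl=(390,395,70),ctr=(728,40,62),cbr=(763,495,62),ctl=(22,62,62),cbl=(35,522,62),knob=(405,142,160),case=(365,455,76),wheel=(203,352,80)).items()}
for k,v in P.items(): print(k,v.round(1))
def ang(a,b,off=0): q=P[b]-P[a]; print(a,b,np.hypot(*q[:2]).round(1),np.degrees(np.arctan2(q[1],q[0])).round(2)-off)
ang('rb','rt');ang('br','tr');ang('cbr','ctr');ang('cbl','ctl');ang('br','bl',90);ang('ctr','ctl',90);ang('cbr','cbl',90)
c=(P['tr']+P['bl'])/2;print('plate centre',c)
d=np.load('pics/top0.npy')
y,x=np.mgrid[228:256,355:382]
Q=np.array([pt('top',u,v,float(d[v,u])) for u,v in zip(x.ravel(),y.ravel())]);Q=Q[Q[:,2]>140]
print('knob top med',np.median(Q,0),Q.min(0),Q.max(0))
```

```text
rt [541.3 -98.   70. ]
rb [482.7 -97.3  70. ]
lb [483.4 -58.9  70. ]
c [512.2 -78.8  70. ]
tr [ 563.3 -125.2   70. ]
br [ 461.1 -124.9   70. ]
bl [460.1 -31.5  70. ]
ctr [ 611.1 -184.9   62. ]
cbr [ 415.7 -187.5   62. ]
ctl [607.  121.7  62. ]
cbl [410.7 118.1  62. ]
knob [552.3 -31.9 160. ]
case [435.1 -19.6  76. ]
wheel [478.8  46.7  80. ]
rb rt 58.7 -0.68
br tr 102.1 -0.17
cbr ctr 195.4 0.77
cbl ctl 196.3 1.06
br bl 93.4 0.6500000000000057
ctr ctl 306.7 0.7600000000000051
cbr cbl 305.7 0.9200000000000017
plate centre [511.6699072 -78.3301002  70.       ]
knob top med [550.12384974 -33.35149952 154.17209044] [397.55253603 -49.56100404 140.00822292] [ 566.98551769   69.6822972  1080.06127458]
```

The console is square to the world within 1° and the gate centre is at about (512,-78.5). The lever is at stick ≈ +0.25 and cross ≈ -0.29. I'll shut the fingers and move to a point forward of the knob.

Call:
arm_command --moves '[[-1, [21, -26, 0], 1], [-1, [21, -26, 0], 1], [-1, [21, -26, 0], 1], [-1, [21, -26, 0], 1], [-1, [21, -26, 0], 1], [-1, [21, -26, 0], 1], [-1, [21, -26, 0], 1], [-1, [21, -26, 0], 1], [-1, [21, -26, 0], 1], [-1, [21, -27, 0], 1], [-1, [21, -27, 0], 1], [-1, [21, -27, 0], 1], [-1, [21, -27, 0], 1], [-1, [21, -27, 0], 1], [-1, [21, -27, 0], 1], [-1, [21, -27, 0], 1], [-1, [21, -27, 0], 1], [-1, [21, -27, 0], 1], [-1, [21, -27, 0], 1], [-1, [21, -27, 0], 1]]'

```text
time_s: 1.77
tool_pos: [598.1, -38.4, 238.3]
tcp_rot: [-3.141, -0.0, 1.576]
contact_force: [-0.0, -0.7, -0.0]
opening: 0.2
```

Call:
arm_command --moves '[[-1, [0, 0, 0], 0], [-1, [0, 0, 0], 0], [-1, [0, 0, 0], 0]]'

```text
time_s: 2.02
tool_pos: [597.0, -36.4, 238.3]
tcp_rot: [-3.141, -0.0, 1.575]
contact_force: [0.2, 0.3, -0.1]
opening: 0.6
```

Now I go down to z≈125 in front of the knob, then pull back in small steps.

Call:
arm_command --moves '[[-1, [0, 0, -30], 0], [-1, [0, 0, -30], 0], [-1, [0, 0, -30], 0], [-1, [0, 0, -23], 0], [-1, [0, 0, 0], 0], [-1, [0, 0, 0], 0]]'

```text
time_s: 2.52
tool_pos: [597.0, -35.9, 126.1]
tcp_rot: [-3.141, -0.0, 1.576]
contact_force: [0.2, 0.5, 0.3]
opening: 0.4
```

Call:
arm_command --moves '[[-1, [-4, 0, 0], 0], [-1, [-4, 0, 0], 0], [-1, [-4, 0, 0], 0], [-1, [-4, 0, 0], 0], [-1, [-4, 0, 0], 0], [-1, [-4, 0, 0], 0], [-1, [-4, 0, 0], 0], [-1, [-4, 0, 0], 0]]'

```text
time_s: 3.18
tool_pos: [565.4, -36.9, 126.1]
tcp_rot: [3.141, 0.0, 1.575]
contact_force: [2.1, 0.8, 1.3]
opening: 0.2
```

Call:
arm_command --moves '[[-1, [-4, 0, 0], 0], [-1, [-4, 0, 0], 0], [-1, [-4, 0, 0], 0], [-1, [-4, 0, 0], 0], [-1, [-4, 0, 0], 0], [-1, [0, 0, 0], 0], [-1, [0, 0, 0], 0]]'

```text
time_s: 3.77
tool_pos: [545.1, -36.9, 125.6]
tcp_rot: [-3.141, -0.0, 1.575]
contact_force: [0.6, -0.2, 0.6]
opening: 0.3
```

Run:
```python
from h import *
snap('top','t1'); p,d=snap('scene','s1')
im=cv2.imread('pics/t1.png');im2=cv2.imread('pics/s1.png')
a=cv2.resize(im[210:310,330:430],(500,500),interpolation=2);b=cv2.resize(im2[180:280,200:300],(500,500),interpolation=2)
cv2.imwrite('pics/c1.png',cv2.resize(np.hstack([a,b]),(800,400)))
```

```text
(no output)
```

View pics/c1.png

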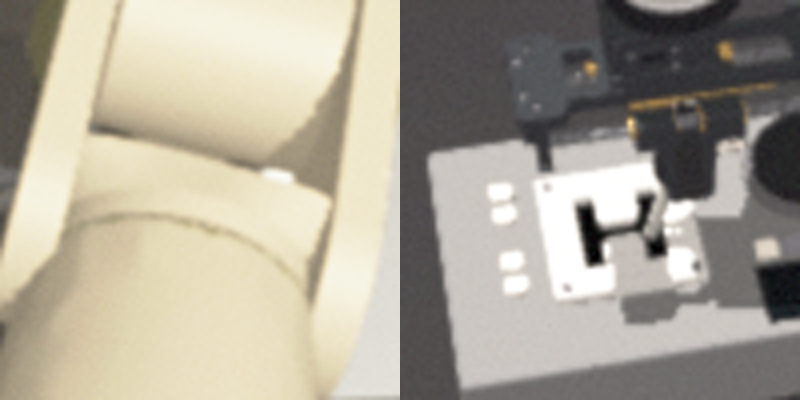

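The fingers hide the knob in this view, but about 2 N appeared around x=565, as predicted. I'll push on to 535, then back off and measure.

Call:
arm_command --moves '[[-1, [-4, 0, 0], 0], [-1, [-4, 0, 0], 0], [-1, [-2, 0, 0], 0], [-1, [0, 0, 0], 0], [-1, [0, 0, 0], 0]]'

```text
time_s: 4.28
tool_pos: [535.3, -36.9, 125.8]
tcp_rot: [-3.141, 0.0, 1.575]
contact_force: [0.7, 1.2, -1.1]
opening: 0.3
```

Call:
arm_command --moves '[[-1, [10, 0, 0], 0], [-1, [20, 0, 0], 0], [-1, [10, 0, 30], 0], [-1, [0, 30, 30], 0], [-1, [-10, 35, 0], 0], [-1, [-25, 35, 0], 0], [-1, [-30, 10, 0], 0], [-1, [0, 0, 0], 0], [-1, [0, 0, 0], 0]]'

```text
time_s: 5.03
tool_pos: [510.5, 72.1, 185.4]
tcp_rot: [-3.141, 0.0, 1.576]
contact_force: [0.6, -0.2, 1.1]
opening: 0.2
```

Run:
```python
from h import *
snap('top','t2'); p,d=snap('scene','s2')
im=cv2.imread('pics/t2.png');im2=cv2.imread('pics/s2.png')
a=cv2.resize(im[210:310,330:430],(500,500),interpolation=2);b=cv2.resize(im2[180:280,200:300],(500,500),interpolation=2)
cv2.imwrite('pics/c2.png',cv2.resize(np.hstack([a,b]),(800,400)))
```

```text
(no output)
```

View pics/c2.png

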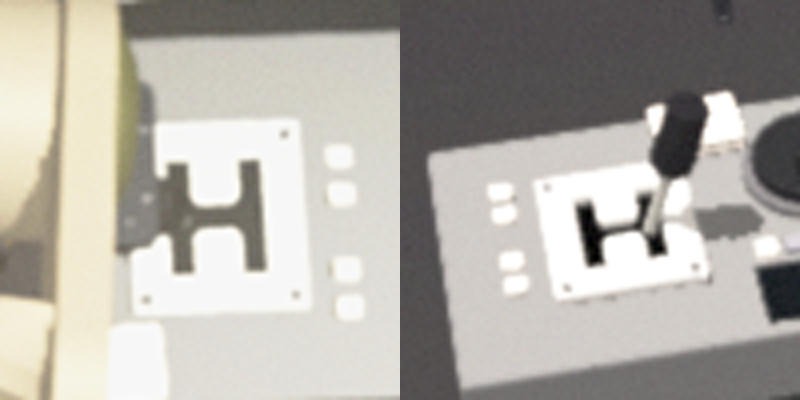

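Scene half (4x, offset 200,180): the knob's top face is at about (688,100), and the rod enters the plate at about (652,232), near the crossbar. I'll compare that with the lever model at several leans.

```bash
cat >> h.py <<'E'
def proj(n,P):
    c=manip.calibration(n);p=np.array(c['view'])@[*P,1];q=np.array(c['mtx'])@[p[0],-p[1],-p[2]];return q[:2]/q[2]
def lev(L,s,c): return np.array([512+L*np.sin(s),-78.5-L*np.cos(s)*np.sin(c),4+L*np.cos(s)*np.cos(c)])
E
python3 - <<'E'
from h import *
f=lambda P:((proj('scene',P)-[200,180])*4+[400,0]).round(0)
for s in(-.1,-.05,0,.05,.1):
  for c in (-.3,): print(s,c,'top',f(lev(165,s,c)),'bot',f(lev(115,s,c)),'rod',f(lev(70,s,c)))
print('H centre',f([512,-78.5,70]),'crossL',f([512,-59.5,70]))
E
```

```text
-0.1 -0.3 top [684.  84.] bot [665. 150.] rod [649. 208.]
-0.05 -0.3 top [686.  92.] bot [667. 156.] rod [650. 211.]
0 -0.3 top [688. 101.] bot [668. 163.] rod [651. 215.]
0.05 -0.3 top [690. 111.] bot [669. 169.] rod [652. 219.]
0.1 -0.3 top [692. 122.] bot [671. 177.] rod [652. 224.]
H centre [617. 221.] crossL [648. 217.]
```

Correcting by the plate centre seen in this view (diagonal corners give (622,230)), the knob's top centre is at about (687,109), which means stick ≈ 0. Next I push it right from the knob's left side.

Call:
arm_command --moves '[[-1, [1, 0, -30], 0], [-1, [0, -20, -30], 0], [-1, [0, -20, 0], 0], [-1, [0, -8, 0], 0], [-1, [0, -4, 0], 0], [-1, [0, -4, 0], 0], [-1, [0, -4, 0], 0], [-1, [0, -4, 0], 0], [-1, [0, -4, 0], 0]]'

```text
time_s: 5.88
tool_pos: [512.5, 3.5, 125.6]
tcp_rot: [3.141, 0.0, 1.576]
contact_force: [-0.6, 0.5, -0.3]
opening: 0.6
```

Call:
arm_command --moves '[[-1, [0, -4, 0], 0], [-1, [0, -4, 0], 0], [-1, [0, -4, 0], 0], [-1, [0, -4, 0], 0], [-1, [0, -4, 0], 0]]'

```text
time_s: 6.3
tool_pos: [512.3, -16.8, 125.3]
tcp_rot: [3.141, -0.0, 1.575]
contact_force: [-0.2, 1.5, 1.8]
opening: 0.6
```

Call:
arm_command --moves '[[-1, [0, -4, 0], 0], [-1, [0, -4, 0], 0], [-1, [0, -4, 0], 0], [-1, [0, -4, 0], 0], [-1, [0, -4, 0], 0], [-1, [0, -4, 0], 0]]'

```text
time_s: 6.8
tool_pos: [512.2, -41.0, 125.2]
tcp_rot: [-3.142, 0.0, 1.575]
contact_force: [0.2, 1.4, 1.8]
opening: 0.2
```

Call:
arm_command --moves '[[-1, [0, -4, 0], 0], [-1, [0, -4, 0], 0], [-1, [0, -4, 0], 0], [-1, [0, -4, 0], 0], [-1, [0, -4, 0], 0], [-1, [0, -4, 0], 0]]'

```text
time_s: 7.3
tool_pos: [512.2, -64.9, 125.2]
tcp_rot: [-3.142, -0.0, 1.575]
contact_force: [1.1, 1.8, 1.0]
opening: 0.5
```

Call:
arm_command --moves '[[-1, [0, -3, 0], 0], [-1, [0, -3, 0], 0], [-1, [0, -3, 0], 0], [-1, [0, -2, 0], 0], [-1, [0, 0, 0], 0]]'

```text
time_s: 7.72
tool_pos: [512.2, -75.9, 125.0]
tcp_rot: [-3.141, -0.0, 1.575]
contact_force: [0.5, 1.1, 0.1]
opening: 0.6
```

Call:
arm_command --moves '[[-1, [0, -2, 0], 0], [-1, [0, -2, 0], 0], [-1, [0, 0, 0], 0]]'

```text
time_s: 7.97
tool_pos: [512.2, -79.8, 125.1]
tcp_rot: [-3.141, 0.0, 1.575]
contact_force: [0.8, 1.2, -0.8]
opening: 0.2
```

Call:
arm_command --moves '[[-1, [0, -2, 0], 0], [-1, [0, -1, 0], 0], [-1, [0, 0, 0], 0]]'

```text
time_s: 8.22
tool_pos: [512.2, -82.7, 125.2]
tcp_rot: [-3.142, 0.0, 1.575]
contact_force: [-0.5, 1.5, -0.9]
opening: 0.4
```

Call:
arm_command --moves '[[-1, [0, 15, 0], 0], [-1, [0, 25, 15], 0], [-1, [-5, 25, 40], 0], [-1, [-25, 10, 10], 0], [-1, [-30, 0, 0], 0], [-1, [0, 0, 0], 0], [-1, [0, 0, 0], 0]]'

```text
time_s: 8.8
tool_pos: [452.5, -10.6, 185.9]
tcp_rot: [3.14, 0.001, 1.575]
contact_force: [-0.9, -0.9, 0.4]
opening: 0.7
```

Run:
```python
from h import *
p,d=snap('scene','s3')
im2=cv2.imread('pics/s3.png')
cv2.imwrite('pics/c3.png',cv2.resize(im2[180:280,200:300],(600,600),interpolation=2))
f=lambda P:((proj('scene',P)-[200,180])*6+[6,12]).round(0)
for s in(-.1,0,.1):
  for c in (.2,.3): print(s,c,'top',f(lev(165,s,c)),'bot',f(lev(115,s,c)))
```

```text
-0.1 0.2 top [225. 159.] bot [263. 252.]
-0.1 0.3 top [185. 172.] bot [236. 261.]
0 0.2 top [229. 186.] bot [266. 271.]
0 0.3 top [189. 199.] bot [239. 280.]
0.1 0.2 top [235. 216.] bot [270. 292.]
0.1 0.3 top [194. 230.] bot [243. 301.]
```

View pics/c3.png

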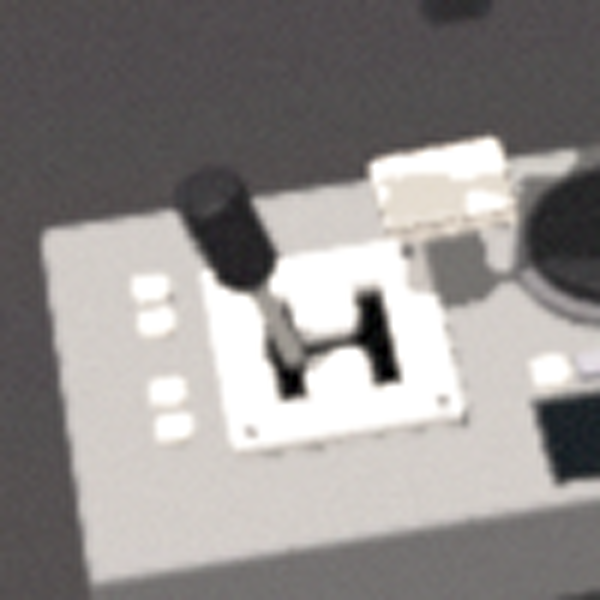

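The knob top is at about (212,195), so cross ≈ 0.25, and the rod stands in the right slot at the crossbar. Milestone 1 is met. Next I go behind the knob and push it forward.

Call:
arm_command --moves '[[-1, [0, -35, 0], 0], [-1, [0, -35, 0], 0], [-1, [0, -33, 0], 0], [-1, [0, 0, -31], 0], [-1, [0, 0, -31], 0], [-1, [8, 0, 0], 0], [-1, [8, 0, 0], 0], [-1, [4, 0, 0], 0], [-1, [4, 0, 0], 0], [-1, [4, 0, 0], 0]]'

```text
time_s: 9.68
tool_pos: [482.2, -113.6, 124.6]
tcp_rot: [3.139, 0.001, 1.576]
contact_force: [-0.2, 0.8, 0.7]
opening: 0.6
```

Call:
arm_command --moves '[[-1, [4, 0, 0], 0], [-1, [4, 0, 0], 0], [-1, [4, 0, 0], 0], [-1, [3, 0, 0], 0], [-1, [3, 0, 0], 0]]'

```text
time_s: 10.1
tool_pos: [499.1, -113.5, 123.4]
tcp_rot: [-3.141, -0.0, 1.575]
contact_force: [-2.3, 0.6, 2.8]
opening: 0.3
```

Call:
arm_command --moves '[[-1, [3, 0, 0], 0], [-1, [3, 0, 0], 0], [-1, [3, 0, 0], 0], [-1, [3, 0, 0], 0], [-1, [3, 0, 0], 0]]'

```text
time_s: 10.52
tool_pos: [513.8, -113.7, 123.1]
tcp_rot: [-3.141, 0.0, 1.575]
contact_force: [-3.6, -1.4, -0.1]
opening: 0.6
```

Call:
arm_command --moves '[[-1, [3, 0, 0], 0], [-1, [3, 0, 0], 0], [-1, [3, 0, 0], 0]]'

```text
time_s: 10.77
tool_pos: [523.1, -113.4, 123.1]
tcp_rot: [-3.141, -0.0, 1.575]
contact_force: [-1.8, 0.7, -1.1]
opening: 0.5
```

Call:
arm_command --moves '[[-1, [3, 0, 0], 0], [-1, [3, 0, 0], 0], [-1, [1, 0, 0], 0]]'

```text
time_s: 11.02
tool_pos: [530.4, -113.5, 123.3]
tcp_rot: [3.141, -0.0, 1.575]
contact_force: [-2.2, 1.4, -1.0]
opening: 0.6
```

Call:
arm_command --moves '[[-1, [2, 0, 0], 0], [-1, [0, 0, 0], 0]]'

```text
time_s: 11.18
tool_pos: [532.2, -113.5, 123.4]
tcp_rot: [3.141, 0.0, 1.575]
contact_force: [-1.4, 0.5, -0.1]
opening: 0.4
```

Call:
arm_command --moves '[[-1, [1, 0, 0], 0], [-1, [0, 0, 0], 0]]'

```text
time_s: 11.35
tool_pos: [533.0, -113.6, 123.4]
tcp_rot: [3.141, 0.0, 1.575]
contact_force: [-1.8, 0.9, -0.7]
opening: 0.6
```

No stop felt yet, so I continue in 1 mm steps.

Call:
arm_command --moves '[[-1, [1, 0, 0], 0], [-1, [0, 0, 0], 0]]'

```text
time_s: 11.52
tool_pos: [533.9, -113.6, 123.3]
tcp_rot: [3.142, -0.0, 1.575]
contact_force: [-0.6, 0.9, -0.6]
opening: 0.7
```

Call:
arm_command --moves '[[-1, [1, 0, 0], 0], [-1, [0, 0, 0], 0]]'

```text
time_s: 11.68
tool_pos: [534.9, -113.6, 123.3]
tcp_rot: [3.142, 0.0, 1.575]
contact_force: [-1.3, 0.8, -0.1]
opening: 0.6
```

Call:
arm_command --moves '[[-1, [0.5, 0, 0], 0], [-1, [0, 0, 0], 0]]'

```text
time_s: 11.85
tool_pos: [535.4, -113.6, 123.3]
tcp_rot: [3.142, 0.0, 1.575]
contact_force: [-1.6, 0.4, -0.9]
opening: 0.3
```

Now I retract clear of the lever and look from both cameras.

Call:
arm_command --moves '[[-1, [-15, 0, 0], 0], [-1, [-30, 0, 0], 0], [-1, [-35, 0, 10], 0], [-1, [-35, 0, 35], 0], [-1, [-35, 0, 35], 0], [-1, [-30, 35, 0], 0], [-1, [-10, 41, 0], 0], [-1, [0, 41, 0], 0], [-1, [0, 41, 0], 0], [-1, [0, 41, 0], 0], [-1, [0, 41, 0], 0], [-1, [0, 41, 0], 0], [-1, [0, 41, 0], 0], [-1, [0, 0, 0], 0], [-1, [0, 0, 0], 0]]'

```text
time_s: 13.1
tool_pos: [359.3, 206.1, 192.4]
tcp_rot: [3.141, -0.0, 1.58]
contact_force: [-0.1, -0.6, -0.4]
opening: 0.3
```

Run:
```python
from h import *
snap('top','t4');snap('scene','s4')
im=cv2.imread('pics/t4.png');im2=cv2.imread('pics/s4.png')
a=cv2.resize(im[210:310,330:430],(400,400),interpolation=2);b=cv2.resize(im2[180:280,200:300],(400,400),interpolation=2)
cv2.imwrite('pics/c4.png',np.hstack([a,b]))
for s in(.28,.32,.36):
  for c in (.24,.3):
    print(s,c,'top cam',((proj('top',lev(165,s,c))-[330,210])*4).round(0),'scene',((proj('scene',lev(165,s,c))-[200,180])*4+[405,8]).round(0),((proj('scene',lev(115,s,c))-[200,180])*4+[405,8]).round(0))
i0=cv2.imread('pics/top0.png').astype(int)
print(np.argwhere(abs(im.astype(int)-i0).max(2)[:, :]>40).shape)
```

```text
0.28 0.24 top cam [315. 100.] scene [556. 189.] [580. 226.]
0.28 0.3 top cam [333. 101.] scene [540. 195.] [569. 229.]
0.32 0.24 top cam [313.  88.] scene [558. 199.] [582. 232.]
0.32 0.3 top cam [330.  89.] scene [543. 204.] [571. 236.]
0.36 0.24 top cam [310.  77.] scene [561. 209.] [583. 239.]
0.36 0.3 top cam [328.  77.] scene [545. 215.] [573. 243.]
(20351, 2)
```

View pics/c4.png

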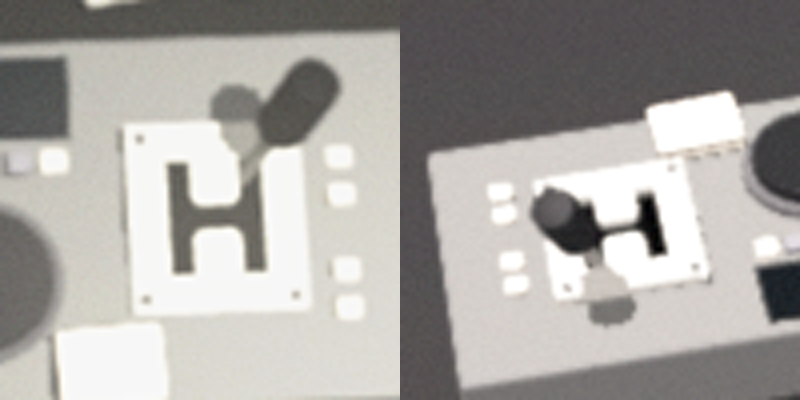

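Top crop: knob top centre at about (313,86), so stick ≈ 0.33 and cross ≈ 0.25. The scene view suggests about 0.36, and no stop was felt. That's too close to the 0.31 limit, so I go back and push until the force rises.

Call:
arm_command --moves '[[-1, [0, -40, 0], 0], [-1, [0, -40, 0], 0], [-1, [0, -40, 0], 0], [-1, [0, -40, 0], 0], [-1, [0, -40, 0], 0], [-1, [0, -40, 0], 0], [-1, [20, -40, 0], 0], [-1, [35, -40, 0], 0], [-1, [40, 0, 0], 0], [-1, [41, 0, 0], 0], [-1, [0, 0, -35], 0], [-1, [0, 0, -33], 0], [-1, [0, 0, 0], 0], [-1, [15, 0, 0], 0], [-1, [10, 0, 0], 0], [-1, [8, 0, 0], 0], [-1, [0, 0, 0], 0]]'

```text
time_s: 14.62
tool_pos: [520.4, -105.3, 125.7]
tcp_rot: [3.14, 0.001, 1.574]
contact_force: [-0.1, 0.4, -0.3]
opening: 0.2
```

Call:
arm_command --moves '[[-1, [3, 0, 0], 0], [-1, [3, 0, 0], 0], [-1, [0, 0, 0], 0]]'

```text
time_s: 14.87
tool_pos: [525.6, -104.3, 124.7]
tcp_rot: [3.141, 0.0, 1.575]
contact_force: [0.9, -0.0, -0.2]
opening: 0.4
```

Call:
arm_command --moves '[[-1, [1, 0, 0], 0], [-1, [1, 0, 0], 0], [-1, [0, 0, 0], 0]]'

```text
time_s: 15.12
tool_pos: [527.5, -104.1, 124.3]
tcp_rot: [-3.142, 0.0, 1.575]
contact_force: [0.2, -0.1, 0.3]
opening: 0.7
```

Call:
arm_command --moves '[[-1, [0, -8, -1], 0], [-1, [3, 0, 0], 0], [-1, [3, 0, 0], 0], [-1, [2, 0, 0], 0], [-1, [0, 0, 0], 0]]'

```text
time_s: 15.53
tool_pos: [535.7, -112.1, 123.1]
tcp_rot: [-3.141, -0.0, 1.575]
contact_force: [-0.7, 0.4, 1.4]
opening: 0.3
```

Call:
arm_command --moves '[[-1, [1, 0, 0], 0], [-1, [1, 0, 0], 0], [-1, [0, 0, 0], 0]]'

```text
time_s: 15.78
tool_pos: [537.4, -111.9, 123.1]
tcp_rot: [-3.141, -0.0, 1.575]
contact_force: [-2.4, -0.7, -1.1]
opening: 0.5
```

Call:
arm_command --moves '[[-1, [1, 0, 0], 0], [-1, [0, 0, 0], 0]]'

```text
time_s: 15.95
tool_pos: [538.2, -111.9, 123.0]
tcp_rot: [-3.141, -0.0, 1.575]
contact_force: [-3.4, 0.5, -1.4]
opening: 0.8
```

Call:
arm_command --moves '[[-1, [1, 0, 0], 0], [-1, [0, 0, 0], 0]]'

```text
time_s: 16.12
tool_pos: [539.2, -111.9, 123.0]
tcp_rot: [-3.14, -0.0, 1.575]
contact_force: [-5.3, 0.6, -0.3]
opening: 0.4
```

Call:
arm_command --moves '[[-1, [1, 0, 0], 0], [-1, [0, 0, 0], 0]]'

```text
time_s: 16.28
tool_pos: [540.0, -111.9, 122.9]
tcp_rot: [-3.14, -0.001, 1.575]
contact_force: [-5.6, 1.1, -0.7]
opening: 0.6
```

The force is now clearly above the sliding level (5.6 N against about 2 N), so the lever is on its stop. I retract and verify.

Call:
arm_command --moves '[[-1, [-10, 0, 0], 0], [-1, [-30, 0, 0], 0], [-1, [-35, 0, 10], 0], [-1, [-35, 0, 35], 0], [-1, [-35, 0, 35], 0], [-1, [-30, 35, 0], 0], [-1, [-10, 41, 0], 0], [-1, [0, 41, 0], 0], [-1, [0, 41, 0], 0], [-1, [0, 41, 0], 0], [-1, [0, 41, 0], 0], [-1, [0, 41, 0], 0], [-1, [0, 41, 0], 0], [-1, [0, 0, 0], 0], [-1, [0, 0, 0], 0]]'

```text
time_s: 17.53
tool_pos: [369.7, 207.8, 192.4]
tcp_rot: [3.14, -0.001, 1.579]
contact_force: [-0.6, -0.1, -0.5]
opening: 0.7
```

Run:
```python
from h import *
snap('top','t5');snap('scene','s5')
im=cv2.imread('pics/t5.png');im2=cv2.imread('pics/s5.png')
a=cv2.resize(im[210:310,330:430],(400,400),interpolation=2);b=cv2.resize(im2[180:280,200:300],(400,400),interpolation=2)
cv2.imwrite('pics/c5.png',np.hstack([a,b]))
i0=cv2.imread('pics/top0.png'); g=lambda i:i.max(2)
for n,(x0,x1,y0,y1,lo) in dict(mug=(225,280,230,300,110),cass=(470,548,228,292,150),case=(342,373,290,313,225),drv=(345,430,190,215,110)).items():
    r=[]
    for i in(i0,im):
        w=i[y0:y1,x0:x1].max(2)>lo; q=np.argwhere(w); r.append(q.mean(0)[::-1].round(1)+[x0,y0])
    print(n,r)
```

```text
mug [array([252.5, 259.8]), array([252.4, 259.7])]
cass [array([503.1, 261.1]), array([503. , 260.7])]
case [array([358. , 300.3]), array([357.9, 300.7])]
drv [array([370.7, 206.9]), array([369.2, 207.1])]
```

View pics/c5.png

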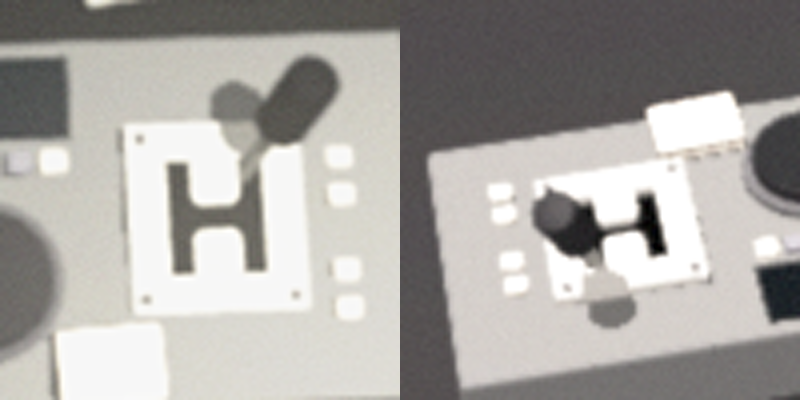

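The last push moved the knob's top only about 2 crop pixels (about 1 mm), to around (311,84), so it was already against the stop. The bystanders haven't moved beyond noise, and the hand is clear.

```bash
python3 -c "
from cell import manip
print(manip.job_done())"
```

```text
the job is handed in; nothing more can be done
None
```

The lever is in the third slot (right, forward), and the job is handed in at about 17.5 s of the 51 s allowed. I kept the fingers shut and never gripped: I pulled the lever back to the crossbar, pushed it across to the right, then pushed it forward until it met the stop.

**Last checks:**
- **Forward lean:** the first forward push ended with no stop felt. The top camera put it at about 0.33 rad and the scene camera at about 0.36, a small disagreement. I pushed again until the force rose to 5.6 N, against about 2 N while sliding. The knob moved only about 1 mm more, so I take it as fully home.
- **Sideways lean:** about 0.25 rad to the right, above the 0.22 needed but not by much.
- **Forces:** the largest reading on the lever was about 6 N (limit 30 N). Readings came only at the end of each call.
- **Bystanders:** the mug, cassette, card case and screwdriver are within about 1.5 pixels (about 3 mm) of where they started.
- **Hand:** it finished clear of the console, in free air with about 0 N on the tool.

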